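Latch the hob guard's gate

ROBOT

A 7-joint arm with a two-finger parallel gripper is mounted at the origin on a cart in front of the work surface, level with it; the furniture and walls round the work are solid. World frame = base frame: x ahead of the robot, y to its left, z up, the work surface at z = 0. Lengths are in m, angles in rad, forces in N, time in s.
With the tool pointing down it reaches from about 0.35 to 0.9 m from the base axis. Payload 8.1 kg.
Tool frame: the origin (TCP) lies midway between the tips of the shut fingers; the grasp point (between the pads) lies 19 mm behind it; z points along the fingers, y is the line along which they close (so a half turn about z gives the same grasp; the last joint's range is limited). The gripper opens to 92 mm and grips with 3 to 60 N. Pads are 19 mm wide; open, the fingers measure 130 mm over their backs; the gripper's body (75 mm by 190 mm) begins 47 mm behind the grasp point.
Start: joints at [1.053, 0.434, 0.025, 1.573, -0.012, 1.134, -0.075], TCP at [0.252, -0.572, 0.201] pointing down, gripper open.
Joint ranges: [-2.62, 2.62], [-0.44, 2.09], [-1.27, 1.32], [0.08, 2.57], [-1.32, 4.46], [0.12, 2], [-2.74, 2.74]. Speed limits (rad/s): [2.22, 2.22, 3.01, 3.01, 3.14, 3.14, 3.14].

INTERFACE

Orientations are given as a rotation vector (axis times angle).
In Python, from cell import arm gives the robot as it stands.
- The arm moves only by the tool carry_out, never from a script. Its arguments are lists of equal length, an entry for each row: "claw": the finger opening in cm, from 0 to 9.18; "delta_pos": the shift along the tool's x, y, z in cm, a list of three; "angular": the turn, a rotation vector about the tool's x, y, z in rad, a list of three. In form: {"claw": [claw, ...], "delta_pos": [[dx, dy, dz], ...], "angular": [[ax, ay, az], ...]}. A call has 1 to 20 rows; each row shifts and turns the commanded pose from where the row before left it, along the tool's axes as they then stand; what a row does not reach is not made up. A row lasts 1/10 s, in which the tool goes at most 50 mm and 8.59 degrees, less where a joint would pass 70% of its speed; a pose out of reach is approached as far as the arm can. A call with a gripper value outside its range is refused whole. The fingers move at their own pace and stop on an object; "force" is the grip in N (left out, the last holds). Time passes only in rows, so rows that do not move let the fingers close. It gives the time, the measured TCP pose, the force, the opening and the grip force at its end, in the units of the state.
- arm.observe(): the state, without advancing time (a new reading comes with each control period).
- arm.get_image(name): name is "scene" or "side" or "wrist"; returns a dict with "frame" (420x560x3 uint8, red, green, blue), "mtx" (3x3 intrinsics, pixels), "T" (4x4, takes a point from camera to world coordinates). Camera axes: x right, y down, z forward; pixel columns grow to the right and rows downward; lengths in m; the calibration is good to about 2 mm. A picture is of the moment at which its call begins. There is no depth.
- arm.sign_off(): hands the job in; it is judged then, once.
Trained networks look in a picture, given as the dict that the camera call returned (one of the last four; its "shot" number tells which), for a name from the list of things; names that differ only in an ending like _2 or _b are one class to them, and where a whole thing is asked for, a point or a joint stands for the part that bears it (a point fixed in the world has none). Each returns a list of dicts, best first, with "conf" (0 to 1); they miss things now and then, are a little off and sometimes report something else, mostly with a low value. They report only what shows in the picture. A call takes as long as a camera call.
- arm.look_for(label, picture): "centre" ([column, row] as shares, 0 to 1, of the picture: columns of its width, rows of its height, amid what is visible of it).
- arm.trace(label, picture): "region" (420x560 bool, what is visible of it) and "centre" ([column, row] as shares, 0 to 1, of the picture: columns of its width, rows of its height, amid what is visible of it).
- arm.place_of(label, picture): "centre" ([column, row] as shares, 0 to 1, of the picture: columns of its width, rows of its height: a listed point, or the origin of a listed thing).
The state is a dict: "clock": time; "joints": joint angles; "dq": joint speeds; "joint_efforts": joint torques, N m; "position": TCP position; "ee_rot": TCP orientation; "force": force on the tool from outside, world axes, zero at the start; "ft_torque": the same for the moment, N m; "width": opening from 0.0 (shut) to 1.0 (fully open); "gripper_force": force on a finger pad.
Only numpy, scipy, OpenCV 4.12 (cv2) and the standard library are available. Lean on these libraries where they do the work, as an engineer would, in place of code of your own. Each camera call takes 0.05 s, during which the arm holds its last target. There are 200 camera calls.

TASK

Shut the little gate of the hob guard and latch it: lift the latch bar over the keeper's front lip, find the notch, and let the bar drop down in it to the floor before you let go, or the sprung gate swings open again. The keeper has been shifted a little on its post, so feel for the notch gently and never force the bar against the keeper; leave the carafe, mug and shakers where they stand.

Things in the scene. Friction and masses are not known exactly. Their poses are not given: they have to be found in the camera images.
- guard: Free-standing steel hob guard (a low fence), fixed, 460 mm long along its y, 56 mm deep, 126 mm tall. Origin under its middle on the hob; z up, its front faces its -x (to the robot); the fence line is x = 0. The gate's upright hinge axis is at (0, +120 mm); the gate reaches from there to y = -74 mm, is 10 mm thick, its top edge 100 mm above the hob.
- gate (a joint): Gate angle in rad about the hinge axis; 0 = gate in line with the fence, positive = swung open towards the robot (guard -x), -0.1 to 0.6. A hinge spring pushes it open: left alone it rests at about 0.21 to 0.31; near shut it pushes back with about 2 to 6 N at the tab. Holding the bar's tab moves the gate with it.
- latch (a joint): Latch bar angle in rad about its pivot, positive = lifted; -0.1 = its lower stop (hanging free outside the keeper), 0 = level, lying on the notch floor, about 0.12 = lying on top of the keeper's front lip, 0.45 = upper stop. It falls by its own weight (about 0.1 kg).
- latch_bar: Flat steel latch bar on the gate's front. Origin on its pivot: guard frame (-14, +20, 92 mm) with the gate at 0, 100 mm from the hinge axis. Pivot axis = its x. It runs along its -y to 135 mm from the pivot, 6 mm thick (x), 14 mm high (z -7 to +7). A thumb tab stands on it 60 mm from the pivot: 12 mm thick (x), 20 mm wide (y), up to z = +66 mm.
- tab (a point): Grip point on the thumb tab, bar frame (0, -60, +46 mm), 20 mm below the tab's top; with the gate at 0 and the bar level it is 138 mm above the hob, 38 mm above the gate's top edge. Pinch with the fingers in front of and behind the tab (closing along the bar's x). Axes as the bar. A microwave hangs 0.45 m above the hob just behind: draw back upward by little, then towards the robot.
- keeper: Latch post of the guard with the dark keeper, fixed, at guard y = -104 mm; origin and axes as the guard. The keeper is an upward-open notch, 20 mm long (y), 11 mm wide (x): a square 18 mm thick front lip (robot side) 14 mm above the notch floor, and a back wall 34 mm above it. Notch 224 mm from the hinge axis, 124 mm from the bar's pivot.
- notch (a point): Middle of the notch floor if the keeper sat at the middle of its slots, guard frame (-14, -104, 85 mm); axes as the guard. The keeper has been shifted from there along the guard's x by an untold amount of up to 11 mm either way (it does not move under hand force); this point does not follow the shift.
- carafe: Loose coffee carafe with a black handle, 129x173x140 mm, behind the guard; origin under its middle.
- mug: Loose two-tone mug, 86x120x88 mm, behind the guard; origin under its middle.
- salt_shaker: Loose white shaker, 42 mm wide, 88 mm tall, behind the guard's left wing; origin under its middle.
- pepper_shaker: Loose dark shaker with a white top, 42 mm wide, 88 mm tall, behind the guard's right wing; origin under its middle.

How it is judged:
By the outcome, as a careful person would: the job done as asked, in the order asked, and still so for the second after the job is handed in, with the robot touching nothing.
It also fails if it takes over 72 s, if anything falls off the work surface, if the arm or the gripper's body presses on something with over 40 N, if the wrist force passes 120 N, or if a joint passes its speed limit or range.

## Working session

There is one attempt and no reset: what is moved stays moved. The work goes in short steps, Python scripts to look and compute and a tool call to move; the robot and the scene stay as the last step left them, time stands still between calls to the robot, and variables do not carry over. Pictures are saved under pics/ and viewed, at most 10 in all, crops included, and the job is handed in when it is done.

Besides the shell and the picture viewer there is one more tool, called after "Emit:" as name(argument=value, ...) on one line, values as JSON. carry_out: Moves the arm, as the interface text tells. Its arguments: {"type":"object","properties":{"claw":{"type":"array","items":{"type":"number"}},"delta_pos":{"type":"array","items":{"type":"array","items":{"type":"number"}}},"angular":{"type":"array","items":{"type":"array","items":{"type":"number"}}},"force":{"type":"number"}},"required":["claw","delta_pos","angular"]}

```bash
mkdir -p pics; cat > h.py <<'E'
import numpy as np, cv2
from cell import arm
from scipy.spatial.transform import Rotation as R
def ray(p,c):
    K=p["mtx"];T=p["T"];d=T[:3,:3]@np.linalg.inv(K)@np.array([c[0]*560,c[1]*420,1]);return T[:3,3],d/np.linalg.norm(d)
def atz(p,c,z):
    o,d=ray(p,c);return o+d*(z-o[2])/d[2]
def tri(rs):
    A=0;b=0
    for o,d in rs:
        P=np.eye(3)-np.outer(d,d);A=A+P;b=b+P@o
    x=np.linalg.solve(A,b);return x,[np.linalg.norm((np.eye(3)-np.outer(d,d))@(x-o)) for o,d in rs]
def save(p,n): cv2.imwrite(f"pics/{n}.png",p["frame"][:,:,::-1])
E
python3 - <<'E'
from h import *
P={n:arm.get_image(n) for n in("scene","side","wrist")}
for n in P: print(n,P[n]["T"].round(3).tolist())
im=np.hstack([cv2.resize(P[n]["frame"],(400,300)) for n in("scene","side")])
cv2.imwrite("pics/a.png",P["scene"]["frame"][:,:,::-1]);cv2.imwrite("pics/b.png",P["side"]["frame"][:,:,::-1])
for l in("guard","latch_bar","tab","keeper","notch","gate"):
    rs=[]
    for n in P:
        try: r=arm.place_of(l,P[n])
        except Exception as e: print(l,n,e); continue
        if r: print(l,n,np.round(r[0]["centre"],3),round(r[0]["conf"],2)); 
        if r and r[0]["conf"]>.4: rs.append(ray(P[n],r[0]["centre"]))
    if len(rs)>1: print(l,*tri(rs))
s=arm.observe();print({k:np.round(v,3).tolist() for k,v in s.items()})
E
```

```text
scene [[-0.801, -0.421, 0.425, 0.098], [-0.598, 0.582, -0.551, 0.475], [-0.015, -0.696, -0.718, 0.888], [0.0, 0.0, 0.0, 1.0]]
side [[0.999, 0.023, -0.034, 0.604], [0.041, -0.444, 0.895, -0.894], [0.005, -0.896, -0.444, 0.493], [0.0, 0.0, 0.0, 1.0]]
wrist [[0.403, -0.886, -0.229, 0.312], [-0.915, -0.39, -0.1, -0.545], [-0.001, 0.25, -0.968, 0.383], [0.0, 0.0, 0.0, 1.0]]
guard scene [0.552 0.549] 0.72
guard side [0.437 0.632] 0.65
guard [ 0.49588766 -0.16708512  0.00093734] [np.float64(0.0034465820149688835), np.float64(0.0034465820149690105)]
latch_bar scene [0.568 0.517] 0.71
latch_bar side [0.404 0.524] 0.96
latch_bar [ 0.45615242 -0.14008351  0.10256259] [np.float64(0.0017354446858839651), np.float64(0.0017354446858840575)]
tab scene [0.56  0.522] 0.69
tab side [0.376 0.524] 0.95
tab [ 0.43990614 -0.13075479  0.10317336] [np.float64(0.018613260175237928), np.float64(0.018613260175237917)]
keeper side [0.432 0.646] 0.84
notch scene [0.612 0.459] 0.79
notch side [0.383 0.619] 0.9
notch [ 0.45638819 -0.26537709  0.08007178] [np.float64(0.002150165107769203), np.float64(0.002150165107769284)]
gate scene it knows: carafe, guard, keeper, latch_bar, mug, notch, pepper_shaker, salt_shaker, tab
gate side it knows: carafe, guard, keeper, latch_bar, mug, notch, pepper_shaker, salt_shaker, tab
gate wrist it knows: carafe, guard, keeper, latch_bar, mug, notch, pepper_shaker, salt_shaker, tab
{'clock': 0.9, 'joints': [1.053, 0.434, 0.025, 1.573, -0.012, 1.134, -0.075], 'dq': [-0.001, -0.0, -0.0, -0.0, -0.001, -0.0, -0.002], 'joint_efforts': [0.0, -66.764, 0.985, -31.481, -0.061, 0.033, -0.0], 'position': [0.252, -0.572, 0.201], 'ee_rot': [3.074, 0.647, -0.0], 'force': [-0.188, -1.163, 0.188], 'ft_torque': [0.0, 0.005, -0.01], 'gripper_force': 0.0, 'width': 1.004}
```

View pictures.

View pics/a.png

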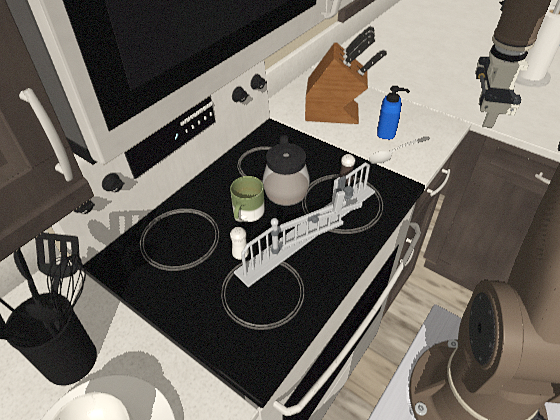

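View pics/b.png

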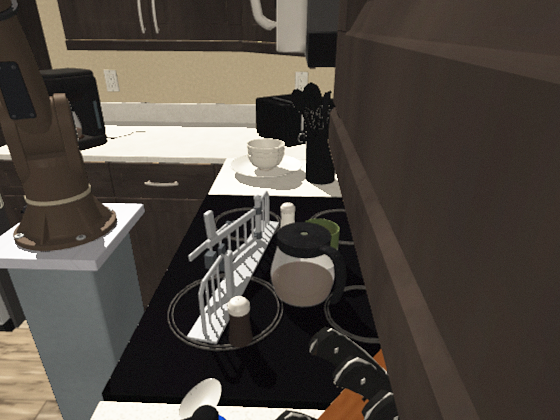

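The guard stands diagonally with its gate ajar. The tab is near (208,218) and the keeper post near (225,260) in the side view. I'll move the wrist camera closer.

Emit:
carry_out(claw=[6,6,6,6,6,6,6,6,6,6,6,6,6,6], delta_pos=[[3.4,-2.06,-0.43],[3.4,-2.06,-0.43],[3.4,-2.06,-0.43],[3.4,-2.06,-0.43],[3.4,-2.06,-0.43],[3.4,-2.06,-0.43],[3.4,-2.06,-0.43],[0,0,0],[0,0,0],[0,0,0],[0,0,0],[0,0,0],[0,0,0],[0,0,0]], angular=[[0,0,0],[0,0,0],[0,0,0],[0,0,0],[0,0,0],[0,0,0],[0,0,0],[0,0,-0.13],[0,0,-0.13],[0,0,-0.13],[0,0,-0.13],[0,0,-0.13],[0,0,0],[0,0,0]])

```text
clock: 2.3
position: [0.4115, -0.3442, 0.2309]
ee_rot: [2.71, 1.589, 0.0]
force: [0.2, 0.2, 0.5]
width: 0.652
gripper_force: 0.0
```

```bash
cat > look.py <<'E'
from h import *
import sys
P={n:arm.get_image(n) for n in("scene","side","wrist")}
save(P["wrist"],sys.argv[1])
for l in("guard","latch_bar","tab","keeper","notch"):
    rs=[];ns=[]
    for n in P:
        r=arm.place_of(l,P[n])
        if r and r[0]["conf"]>.3: rs.append(ray(P[n],r[0]["centre"]));ns.append((n,np.round(r[0]["centre"],3).tolist(),round(r[0]["conf"],2)))
    print(l,ns)
    if len(rs)>1: x,e=tri(rs);print("   ",x.round(4),np.round(e,4))
s=arm.observe();print({k:np.round(v,3).tolist() for k,v in s.items()})
print("toolx,y,z",R.from_rotvec(s["ee_rot"]).as_matrix().T.round(3).tolist())
E
python3 look.py c
```

```text
guard [('scene', [0.554, 0.55], 0.58), ('side', [0.431, 0.633], 0.59), ('wrist', [0.491, 0.091], 0.92)]
    [ 4.933e-01 -1.731e-01  3.000e-04] [0.0037 0.0041 0.0054]
latch_bar [('scene', [0.564, 0.522], 0.85), ('side', [0.406, 0.532], 0.76)]
    [ 0.4597 -0.1385  0.0935] [0.0005 0.0005]
tab [('scene', [0.606, 0.469], 0.7), ('side', [0.375, 0.528], 0.6), ('wrist', [0.398, 0.118], 0.95)]
    [ 0.4355 -0.1996  0.1307] [0.0017 0.0019 0.0024]
keeper []
notch [('scene', [0.614, 0.457], 0.58), ('side', [0.388, 0.614], 0.84), ('wrist', [0.518, 0.282], 0.61)]
    [ 0.4603 -0.2703  0.0835] [0.0037 0.0032 0.0041]
{'clock': 3.2, 'joints': [0.749, 0.279, -0.193, 1.733, 0.058, 1.136, 0.032], 'dq': [0.0, 0.001, 0.001, -0.001, -0.001, 0.001, 0.001], 'joint_efforts': [-0.005, -54.155, -1.414, -31.45, -0.058, 0.042, -0.001], 'position': [0.412, -0.344, 0.231], 'ee_rot': [2.707, 1.594, -0.0], 'force': [0.333, -0.704, 0.881], 'ft_torque': [-0.026, -0.024, -0.033], 'gripper_force': 0.0, 'width': 0.653}
toolx,y,z [[0.485, 0.875, -0.0], [0.875, -0.485, 0.0], [-0.0, -0.0, -1.0]]
```

View pics/c.png

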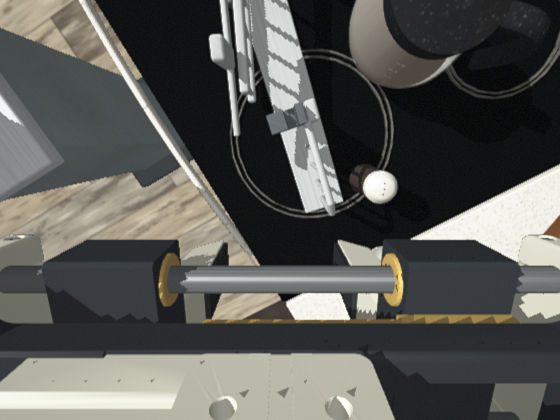

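The wrist view shows the tab top at (220,48), the bar tip at (237,135) and the dark keeper at (285,120). I'll shift along tool x to centre them.

Emit:
carry_out(claw=[6,6,6], delta_pos=[[3.5,0,0],[3.5,0,0],[0,0,0]], angular=[[0,0,0],[0,0,0],[0,0,0]])

```text
clock: 3.5
position: [0.4483, -0.2779, 0.2311]
ee_rot: [-2.701, -1.603, -0.004]
force: [0.3, -0.1, -0.1]
width: 0.657
gripper_force: 0.0
```

```bash
python3 look.py d; python3 -c "
import cv2;a=cv2.imread('pics/d.png');cv2.imwrite('pics/d2.png',cv2.resize(a[0:300,140:420],None,fx=2,fy=2,interpolation=cv2.INTER_CUBIC))"
```

```text
guard [('scene', [0.556, 0.553], 0.97), ('side', [0.432, 0.63], 0.78), ('wrist', [0.496, 0.232], 0.7)]
    [ 0.4931 -0.1721  0.001 ] [0.0073 0.0055 0.008 ]
latch_bar [('scene', [0.564, 0.521], 0.88), ('side', [0.406, 0.531], 0.66), ('wrist', [0.404, 0.165], 0.58)]
    [ 0.4607 -0.1401  0.094 ] [0.0013 0.001  0.0015]
tab [('scene', [0.604, 0.469], 0.72), ('side', [0.373, 0.527], 0.58), ('wrist', [0.406, 0.332], 0.62)]
    [ 0.4354 -0.2009  0.131 ] [0.0031 0.0011 0.002 ]
keeper [('scene', [0.438, 0.513], 0.35), ('side', [0.431, 0.643], 0.98)]
    [ 0.5642 -0.1205  0.0059] [0.0866 0.0866]
notch [('scene', [0.615, 0.458], 0.71), ('side', [0.386, 0.618], 0.8), ('wrist', [0.521, 0.442], 0.92)]
    [ 0.4596 -0.2727  0.0816] [0.0045 0.0033 0.0052]
{'clock': 4.4, 'joints': [0.647, 0.267, -0.229, 1.75, 0.066, 1.132, -0.109], 'dq': [-0.0, 0.001, 0.001, 0.003, -0.0, -0.001, 0.001], 'joint_efforts': [0.033, -52.947, -1.662, -31.385, -0.06, 0.03, 0.0], 'position': [0.446, -0.283, 0.231], 'ee_rot': [2.707, 1.595, -0.0], 'force': [-0.165, 0.141, -0.54], 'ft_torque': [0.004, 0.004, -0.015], 'gripper_force': 0.0, 'width': 0.656}
toolx,y,z [[0.485, 0.875, -0.0], [0.875, -0.485, 0.0], [-0.0, -0.0, -1.0]]
```

View pics/d2.png

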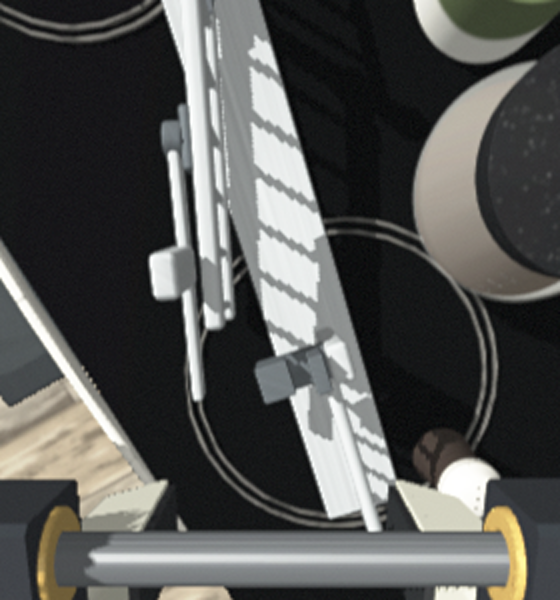

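The crop shows the keeper lip over (257–295, 358–403), the notch just right of it, and the back wall at about (302–330). The bar tip is at (198,400), the pivot at (172,140) and the tab top at (165,273). Next I convert these to world coordinates.

```bash
python3 - <<'E'
from h import *
p=arm.get_image("wrist")
f=lambda x,y,z: atz(p,((140+x/2)/560,(y/2)/420),z)[:2]
b1,b2=f(262,0,0.004),f(396,490,0.004); d=b2-b1; yaw=np.degrees(np.arctan2(d[1],d[0]))+90; print("yaw back edge",yaw)
b1,b2=f(245,270,0.004),f(328,518,0.004); d=b2-b1; print("yaw front edge",np.degrees(np.arctan2(d[1],d[0]))+90, b2)
e=f(396,490,.004);print("back-edge pt",e)
t,q=f(198,398,.086),f(174,152,.099);d=t-q;print("bar tip",t,"pivot-ish",q,"len",np.linalg.norm(d),"bar yaw",np.degrees(np.arctan2(d[1],d[0]))+90)
print("tab top c",f(167,273,.151), "L,R",f(149,273,.151),f(180,273,.151))
for n,x,y,z in[("lipFnear",262,403,.099),("lipFfar",257,364,.099),("lipBnear",296,395,.099),("lipBfar",288,358,.099),("wallFfar",303,350,.119),("wallBnear",330,390,.119)]: print(n,f(x,y,z).round(4))
E
```

```text
yaw back edge -11.978661000862019
yaw front edge -10.679017138937269 [ 0.42283768 -0.39506092]
back-edge pt [ 0.47701657 -0.39973626]
bar tip [ 0.40347424 -0.26079908] pivot-ish [ 0.45963574 -0.14792716] len 0.12607214272997538 bar yaw -26.453481383914095
tab top c [ 0.43469677 -0.20013414] L,R [ 0.42791353 -0.19637293] [ 0.43959566 -0.2028505 ]
lipFnear [ 0.4355 -0.2787]
lipFfar [ 0.4436 -0.2588]
lipBnear [ 0.4538 -0.2838]
lipBfar [ 0.4597 -0.264 ]
wallFfar [ 0.4693 -0.2617]
wallBnear [ 0.4716 -0.2861]
```

Emit:
carry_out(claw=[5,4,4,4,4,4,4,4], delta_pos=[[3.4,-2.5,0],[3.33,-2.5,0],[0,0,0],[0,0,2.5],[0,0,3.0],[0,0,0],[0,0,0],[0,0,0]], angular=[[0,0,0],[0,0,0],[0,0,-0.044],[0,0,0],[0,0,0],[0,0,0],[0,0,0],[0,0,0]])

```text
clock: 5.25
position: [0.4353, -0.2001, 0.1772]
ee_rot: [2.67, 1.653, 0.002]
force: [-0.4, -0.6, 0.8]
width: 0.438
gripper_force: 0.0
```

```bash
python3 look.py e
```

```text
guard [('scene', [0.554, 0.542], 0.77), ('side', [0.435, 0.636], 0.93), ('wrist', [0.569, 0.361], 0.69)]
    [ 0.4969 -0.1755  0.0033] [0.0013 0.0006 0.0008]
latch_bar [('scene', [0.564, 0.522], 0.6), ('wrist', [0.494, 0.336], 0.91)]
    [ 0.4603 -0.1416  0.0904] [0.0002 0.0002]
tab [('scene', [0.611, 0.473], 0.64), ('side', [0.375, 0.524], 0.97), ('wrist', [0.504, 0.531], 0.95)]
    [ 0.4333 -0.2009  0.1305] [0.0059 0.0039 0.0025]
keeper [('scene', [0.506, 0.44], 0.42), ('side', [0.431, 0.637], 0.79)]
    [ 0.5517 -0.2212  0.061 ] [0.0546 0.0546]
notch [('scene', [0.618, 0.459], 0.68), ('side', [0.384, 0.618], 0.95)]
    [ 0.4537 -0.268   0.0811] [0.0026 0.0026]
{'clock': 6.15, 'joints': [0.555, 0.243, -0.284, 1.935, 0.082, 0.975, -0.228], 'dq': [-0.001, 0.001, -0.0, 0.001, -0.003, 0.001, -0.0], 'joint_efforts': [0.0, -47.867, -1.85, -28.667, -0.059, 0.02, 0.0], 'position': [0.434, -0.2, 0.176], 'ee_rot': [-2.671, -1.654, 0.0], 'force': [-0.577, -1.012, 0.126], 'ft_torque': [-0.013, -0.053, 0.057], 'gripper_force': 0.0, 'width': 0.432}
toolx,y,z [[0.446, 0.895, -0.0], [0.895, -0.446, -0.0], [-0.0, -0.0, -1.0]]
```

View pics/e.png

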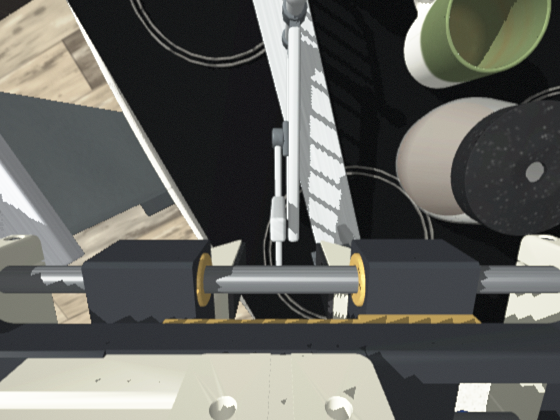

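The bar runs vertically at column 278 and the tab at (279,215) sits centred between the fingers. I'll descend and pinch.

Emit:
carry_out(claw=[4,4,4,4,2.5,1.5,0.8,0.8,0.8,0.8,0.8], delta_pos=[[0,0,2],[0,0,2],[0,0,2],[0,0,0],[0,0,0],[0,0,0],[0,0,0],[0,0,0],[0,0,0],[0,0,0],[0,0,0]], angular=[[0,0,0],[0,0,0],[0,0,0],[0,0,0],[0,0,0],[0,0,0],[0,0,0],[0,0,0],[0,0,0],[0,0,0],[0,0,0]], force=20)

```text
clock: 7.25
position: [0.4347, -0.2, 0.1164]
ee_rot: [2.67, 1.653, 0.0]
force: [-1.4, 0.4, 5.0]
width: 0.125
gripper_force: 20.0
```

```bash
cat > plan.py <<'E'
from h import *
H=np.array([.520,-.058,0.]); 
def bar(g,l): # g gate yaw(world,rad), l latch
    Rg=R.from_euler('z',g); o=H+Rg.apply([-.014,-.100,.092]); return o,Rg*R.from_euler('x',-l)
def rel(pos,rv,g,l):
    o,Rb=bar(g,l); return Rb.inv().apply(pos-o),Rb.inv()*R.from_rotvec(rv)
def tcp(r,g,l):
    o,Rb=bar(g,l); return o+Rb.apply(r[0]),Rb*r[1]
def rows(r,start,way,n): # way list of (g,l)
    g0,l0=start;P,Q=tcp(r,g0,l0)
    for (g,l),k in zip(way,n):
        print("->",g,l)
        for i in range(1,k+1):
            p,q=tcp(r,g0+(g-g0)*i/k,l0+(l-l0)*i/k)
            print(list((Q.inv().apply(p-P)*100).round(2)),list((Q.inv()*q).as_rotvec().round(4))); P,Q=p,q
        g0,l0=g,l
    print("end",P.round(4))
E
python3 - <<'E'
from plan import *
s=arm.observe();print({k:np.round(v,3).tolist() for k,v in s.items()})
g0=np.radians(-26.5); r=rel(np.array(s["position"]),s["ee_rot"],g0,-.1);print("tcp in bar",r[0].round(4))
np.savez("rel.npz",p=r[0],q=r[1].as_quat())
rows(r,(g0,-.1),[(g0,.22),(np.radians(-16.5),.22)],[5,6])
E
```

```text
{'clock': 7.25, 'joints': [0.542, 0.315, -0.277, 2.009, 0.115, 0.831, -0.261], 'dq': [-0.001, 0.001, -0.001, 0.0, 0.003, 0.001, -0.001], 'joint_efforts': [-0.206, -47.781, -2.236, -24.506, -0.237, -0.553, -0.137], 'position': [0.435, -0.2, 0.116], 'ee_rot': [2.67, 1.653, 0.0], 'force': [-1.386, 0.368, 5.0], 'ft_torque': [-0.004, 0.342, 0.105], 'gripper_force': 20.001, 'width': 0.125}
tcp in bar [ 0.001  -0.0624  0.0307]
-> -0.4625122517784973 0.22
[np.float64(0.17), np.float64(0.0), np.float64(-0.41)] [np.float64(0.0), np.float64(-0.064), np.float64(-0.0001)]
[np.float64(0.17), np.float64(0.0), np.float64(-0.41)] [np.float64(0.0), np.float64(-0.064), np.float64(-0.0001)]
[np.float64(0.17), np.float64(0.0), np.float64(-0.41)] [np.float64(0.0), np.float64(-0.064), np.float64(-0.0001)]
[np.float64(0.17), np.float64(0.0), np.float64(-0.41)] [np.float64(0.0), np.float64(-0.064), np.float64(-0.0001)]
[np.float64(0.17), np.float64(0.0), np.float64(-0.41)] [np.float64(0.0), np.float64(-0.064), np.float64(-0.0001)]
-> -0.2879793265790644 0.22
[np.float64(-0.03), np.float64(0.45), np.float64(0.01)] [np.float64(-0.0092), np.float64(0.0), np.float64(-0.0276)]
[np.float64(-0.03), np.float64(0.45), np.float64(0.01)] [np.float64(-0.0092), np.float64(0.0), np.float64(-0.0276)]
[np.float64(-0.03), np.float64(0.45), np.float64(0.01)] [np.float64(-0.0092), np.float64(0.0), np.float64(-0.0276)]
[np.float64(-0.03), np.float64(0.45), np.float64(0.01)] [np.float64(-0.0092), np.float64(0.0), np.float64(-0.0276)]
[np.float64(-0.03), np.float64(0.45), np.float64(0.01)] [np.float64(-0.0092), np.float64(0.0), np.float64(-0.0276)]
[np.float64(-0.03), np.float64(0.45), np.float64(0.01)] [np.float64(-0.0092), np.float64(0.0), np.float64(-0.0276)]
end [ 0.4638 -0.2021  0.1356]
```

Pinched at 12 mm, which matches the tab. I'll lift the bar along its arc, with the gate still open.

Emit:
carry_out(claw=[0.8,0.8,0.8,0.8,0.8,0.8,0.8], delta_pos=[[0.17,0,-0.41],[0.17,0,-0.41],[0.17,0,-0.41],[0.17,0,-0.41],[0.17,0,-0.41],[0,0,0],[0,0,0]], angular=[[0,-0.064,0],[0,-0.064,0],[0,-0.064,0],[0,-0.064,0],[0,-0.064,0],[0,0,0],[0,0,0]])

```text
clock: 7.95
position: [0.4392, -0.1905, 0.1355]
ee_rot: [2.503, 1.551, -0.407]
force: [-1.7, -2.8, 4.8]
width: 0.128
gripper_force: 20.0
```

Emit:
carry_out(claw=[0.8,0.8,0.8,0.8,0.8,0.8,0.8,0.8], delta_pos=[[-0.03,0.45,0.01],[-0.03,0.45,0.01],[-0.03,0.45,0.01],[-0.03,0.45,0.01],[-0.03,0.45,0.01],[-0.03,0.45,0.01],[0,0,0],[0,0,0]], angular=[[-0.0092,0,-0.0276],[-0.0092,0,-0.0276],[-0.0092,0,-0.0276],[-0.0092,0,-0.0276],[-0.0092,0,-0.0276],[-0.0092,0,-0.0276],[0,0,0],[0,0,0]])

```text
clock: 8.75
position: [0.4629, -0.2026, 0.1352]
ee_rot: [2.345, 1.75, -0.38]
force: [-3.9, -1.5, 4.9]
width: 0.124
gripper_force: 20.0
```

```bash
python3 - <<'E'
from plan import *
a=arm.get_image("side");b=arm.get_image("scene")
s=arm.observe();print({k:np.round(s[k],3).tolist() for k in("clock","position","force","ft_torque","width")})
im=np.hstack([cv2.resize(a["frame"][170:320,150:290],(400,428),interpolation=2),cv2.resize(b["frame"][150:290,240:380],(400,428),interpolation=2)])
cv2.imwrite("pics/f.png",im[:,:,::-1])
z=np.load("rel.npz");r=(z["p"],R.from_quat(z["q"]))
g0=np.radians(-16.5);p,q=tcp(r,g0,.22);print("plan",p.round(4),"rot err",(R.from_rotvec(s["ee_rot"]).inv()*q).as_rotvec().round(3))
rows(r,(g0,.22),[(np.radians(-11.3),.22)],[5])
E
```

```text
{'clock': 8.85, 'position': [0.463, -0.203, 0.135], 'force': [-2.837, -1.676, 4.101], 'ft_torque': [-0.289, 0.656, -0.118], 'width': 0.126}
plan [ 0.4638 -0.2021  0.1356] rot err [-0.001  0.001 -0.001]
-> -0.19722220547535926 0.22
[np.float64(-0.02), np.float64(0.28), np.float64(0.01)] [np.float64(-0.0057), np.float64(0.0), np.float64(-0.0172)]
[np.float64(-0.02), np.float64(0.28), np.float64(0.01)] [np.float64(-0.0057), np.float64(0.0), np.float64(-0.0172)]
[np.float64(-0.02), np.float64(0.28), np.float64(0.01)] [np.float64(-0.0057), np.float64(0.0), np.float64(-0.0172)]
[np.float64(-0.02), np.float64(0.28), np.float64(0.01)] [np.float64(-0.0057), np.float64(0.0), np.float64(-0.0172)]
[np.float64(-0.02), np.float64(0.28), np.float64(0.01)] [np.float64(-0.0057), np.float64(0.0), np.float64(-0.0172)]
end [ 0.4771 -0.2066  0.1356]
```

View pics/f.png

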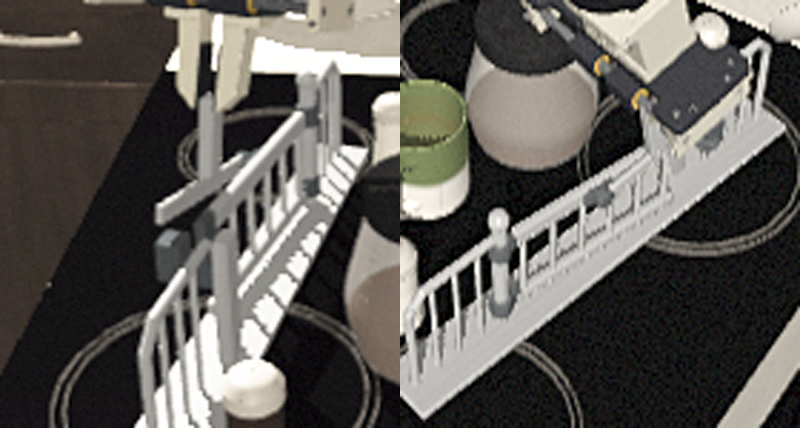

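The bar is lifted and its tip, at (160,215) in the left crop, is just in front of and above the lip at (170,240). I'll move on toward the predicted notch.

Emit:
carry_out(claw=[0.8,0.8,0.8,0.8,0.8,0.8,0.8,0.8], delta_pos=[[-0.02,0.28,0.01],[-0.02,0.28,0.01],[-0.02,0.28,0.01],[-0.02,0.28,0.01],[-0.01,0.14,0],[-0.01,0.14,0],[0,0,0],[0,0,0]], angular=[[-0.0057,0,-0.0172],[-0.0057,0,-0.0172],[-0.0057,0,-0.0172],[-0.0057,0,-0.0172],[-0.0028,0,-0.0086],[-0.0028,0,-0.0086],[0,0,0],[0,0,0]])

```text
clock: 9.65
position: [0.4756, -0.2072, 0.135]
ee_rot: [2.257, 1.848, -0.367]
force: [-4.9, -1.0, 6.3]
width: 0.128
gripper_force: 20.0
```

```bash
cat > st.py <<'E'
from plan import *
import sys
s=arm.observe();f=np.array(s["force"]);M=R.from_rotvec(s["ee_rot"]).as_matrix()
print({k:np.round(s[k],4).tolist() for k in("clock","position","force","ft_torque","width","gripper_force")},"force in tool",(M.T@f).round(2))
if len(sys.argv)>1:
    a=arm.get_image("side");im=cv2.resize(a["frame"][200:300,150:290],(800,571),interpolation=2);cv2.imwrite(f"pics/{sys.argv[1]}.png",im[:,:,::-1])
E
python3 st.py g
```

```text
{'clock': 9.65, 'position': [0.4756, -0.2072, 0.135], 'force': [-4.9129, -0.9978, 6.3395], 'ft_torque': [-0.2356, 0.9503, -0.384], 'width': 0.128, 'gripper_force': 19.9979} force in tool [-3.85 -4.63 -5.39]
```

View pics/g.png

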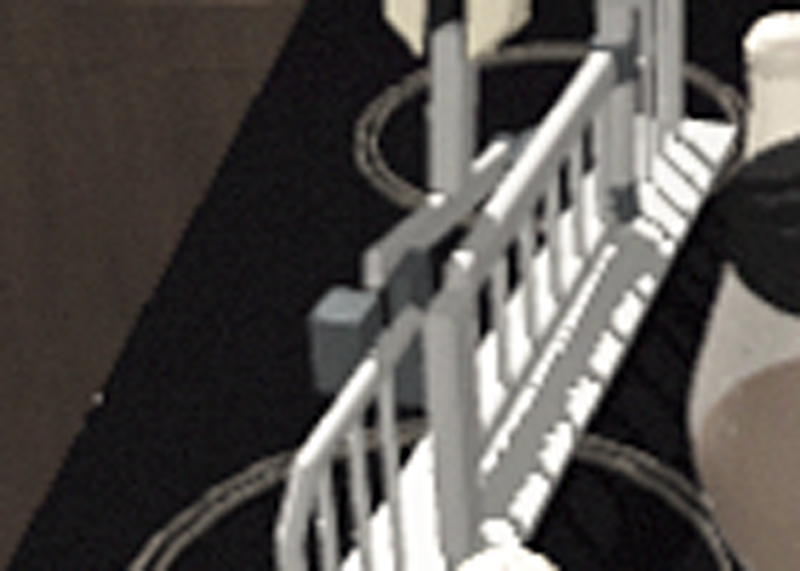

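The bar tip, at (375,260), is over the rear of the lip and about to enter the notch region. The back wall is at about (400–430, 270). I'll creep forward while watching the force.

Emit:
carry_out(claw=[0.8,0.8,0.8,0.8], delta_pos=[[0,0.07,0],[0,0.07,0],[0,0,0],[0,0,0]], angular=[[-0.0014,0,-0.0043],[-0.0014,0,-0.0043],[0,0,0],[0,0,0]])

```text
clock: 10.1
position: [0.4768, -0.2075, 0.135]
ee_rot: [2.248, 1.857, -0.366]
force: [-5.6, -2.1, 6.2]
width: 0.129
gripper_force: 20.0
```

```bash
python3 st.py
```

```text
{'clock': 10.1, 'position': [0.4768, -0.2075, 0.135], 'force': [-5.5543, -2.14, 6.1851], 'ft_torque': [-0.2883, 1.0727, -0.2816], 'width': 0.129, 'gripper_force': 19.9981} force in tool [-4.94 -5.06 -4.87]
```

Emit:
carry_out(claw=[0.8,0.8,0.8,0.8], delta_pos=[[0,0.07,0],[0,0.07,0],[0,0,0],[0,0,0]], angular=[[-0.0014,0,-0.0043],[-0.0014,0,-0.0043],[0,0,0],[0,0,0]])

```text
clock: 10.5
position: [0.4774, -0.2078, 0.1349]
ee_rot: [2.24, 1.867, -0.366]
force: [-8.3, -0.7, 7.8]
width: 0.126
gripper_force: 20.0
```

```bash
python3 st.py
```

```text
{'clock': 10.5, 'position': [0.4774, -0.2078, 0.1349], 'force': [-8.3271, -0.6536, 7.7844], 'ft_torque': [-0.2642, 1.6427, -0.6136], 'width': 0.1264, 'gripper_force': 20.0068} force in tool [-4.49 -8.1  -6.69]
```

The force and moment jumped while motion stalled, which is contact with the back wall at tcp x ≈ 0.477. I'll back off about 1.8 mm at the tab to centre in the notch, then compute the lowering.

Emit:
carry_out(claw=[0.8,0.8,0.8,0.8,0.8], delta_pos=[[0,-0.1,0],[0,-0.1,0],[0,-0.08,0],[0,0,0],[0,0,0]], angular=[[0.002,0,0.006],[0.002,0,0.006],[0.0016,0,0.0052],[0,0,0],[0,0,0]])

```text
clock: 11.0
position: [0.4757, -0.2071, 0.135]
ee_rot: [2.257, 1.848, -0.367]
force: [-4.7, -2.0, 5.4]
width: 0.133
gripper_force: 20.0
```

```bash
python3 st.py; python3 - <<'E'
from plan import *
z=np.load("rel.npz");r=(z["p"],R.from_quat(z["q"]))
rows(r,(np.radians(-11.3),.22),[(np.radians(-11.3),.10),(np.radians(-11.3),.0)],[3,3])
E
```

```text
{'clock': 11.0, 'position': [0.4757, -0.2071, 0.135], 'force': [-4.7477, -2.0194, 5.4262], 'ft_torque': [-0.2017, 0.9573, -0.2805], 'width': 0.1326, 'gripper_force': 20.003} force in tool [-4.48 -4.26 -4.22]
-> -0.19722220547535926 0.1
[np.float64(-0.09), np.float64(-0.0), np.float64(0.26)] [np.float64(-0.0), np.float64(0.04), np.float64(0.0)]
[np.float64(-0.09), np.float64(-0.0), np.float64(0.26)] [np.float64(-0.0), np.float64(0.04), np.float64(0.0)]
[np.float64(-0.09), np.float64(-0.0), np.float64(0.26)] [np.float64(-0.0), np.float64(0.04), np.float64(0.0)]
-> -0.19722220547535926 0.0
[np.float64(-0.08), np.float64(-0.0), np.float64(0.22)] [np.float64(-0.0), np.float64(0.0333), np.float64(0.0)]
[np.float64(-0.08), np.float64(-0.0), np.float64(0.22)] [np.float64(-0.0), np.float64(0.0333), np.float64(0.0)]
[np.float64(-0.08), np.float64(-0.0), np.float64(0.22)] [np.float64(-0.0), np.float64(0.0333), np.float64(0.0)]
end [ 0.4754 -0.2147  0.1227]
```

Emit:
carry_out(claw=[0.8,0.8,0.8,0.8], delta_pos=[[-0.09,0,0.26],[-0.09,0,0.26],[0,0,0],[0,0,0]], angular=[[0,0.04,0],[0,0.04,0],[0,0,0],[0,0,0]])

```text
clock: 11.4
position: [0.4749, -0.2102, 0.1304]
ee_rot: [2.303, 1.886, -0.281]
force: [-6.7, -1.3, 5.2]
width: 0.132
gripper_force: 20.0
```

```bash
python3 st.py
```

```text
{'clock': 11.4, 'position': [0.4749, -0.2102, 0.1304], 'force': [-6.6577, -1.2754, 5.207], 'ft_torque': [-0.2563, 1.2105, -0.2224], 'width': 0.1323, 'gripper_force': 20.0061} force in tool [-3.73 -6.28 -4.43]
```

Emit:
carry_out(claw=[0.8,0.8,0.8,0.8], delta_pos=[[-0.045,0,0.13],[-0.045,0,0.13],[0,0,0],[0,0,0]], angular=[[0,0.02,0],[0,0.02,0],[0,0,0],[0,0,0]])

```text
clock: 11.8
position: [0.4749, -0.2115, 0.1282]
ee_rot: [2.324, 1.905, -0.237]
force: [-5.8, -2.0, 5.6]
width: 0.123
gripper_force: 20.0
```

```bash
python3 st.py
```

```text
{'clock': 11.8, 'position': [0.4749, -0.2115, 0.1282], 'force': [-5.8494, -2.0132, 5.6458], 'ft_torque': [-0.4862, 1.2748, -0.1491], 'width': 0.1226, 'gripper_force': 20.0084} force in tool [-4.19 -5.35 -4.9 ]
```

Emit:
carry_out(claw=[0.8,0.8,0.8,0.8], delta_pos=[[-0.06,0,0.165],[-0.06,0,0.165],[0,0,0],[0,0,0]], angular=[[0,0.025,0],[0,0.025,0],[0,0,0],[0,0,0]])

```text
clock: 12.2
position: [0.4747, -0.2132, 0.1251]
ee_rot: [2.352, 1.928, -0.181]
force: [-5.8, -2.8, 4.1]
width: 0.124
gripper_force: 20.0
```

```bash
python3 st.py h
```

```text
{'clock': 12.2, 'position': [0.4747, -0.2132, 0.1251], 'force': [-5.8489, -2.7548, 4.076], 'ft_torque': [-0.4782, 1.3458, -0.1022], 'width': 0.1241, 'gripper_force': 20.0103} force in tool [-4.42 -5.2  -3.44]
```

View pics/h.png

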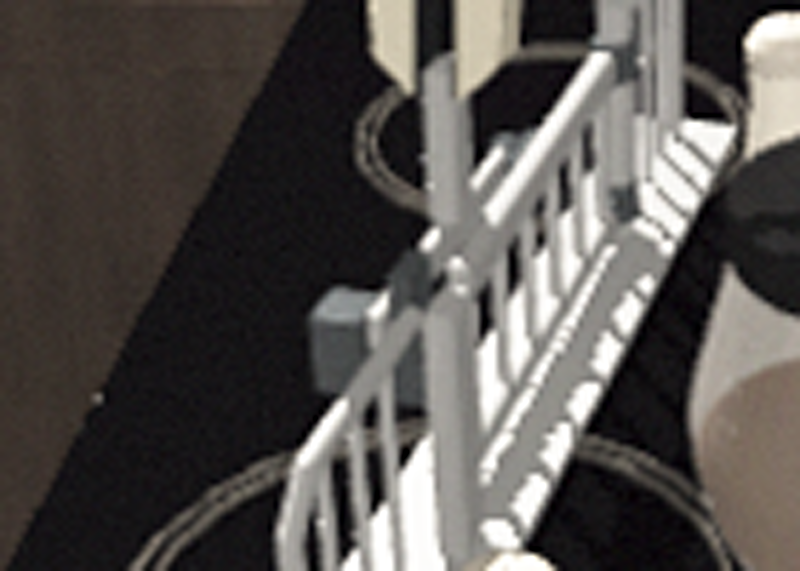

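The bar end, at (375,315), now sits between the lip and the back wall, below the lip top. I'll lower it to the floor.

Emit:
carry_out(claw=[0.8,0.8,0.8,0.8,0.8], delta_pos=[[-0.06,0,0.165],[-0.06,0,0.165],[0,0,0],[0,0,0],[0,0,0]], angular=[[0,0.025,0],[0,0.025,0],[0,0,0],[0,0,0],[0,0,0]])

```text
clock: 12.75
position: [0.475, -0.214, 0.1228]
ee_rot: [2.377, 1.951, -0.122]
force: [-7.1, 1.1, 12.0]
width: 0.129
gripper_force: 20.0
```

```bash
python3 st.py
```

```text
{'clock': 12.75, 'position': [0.475, -0.214, 0.1228], 'force': [-7.0955, 1.1335, 11.965], 'ft_torque': [-0.1285, 1.7219, -0.1081], 'width': 0.1295, 'gripper_force': 20.0041} force in tool [ -1.49  -7.19 -11.87]
```

Emit:
carry_out(claw=[0.8,0.8,0.8,0.8], delta_pos=[[-0.02,0,0.07],[-0.02,0,0.07],[0,0,0],[0,0,0]], angular=[[0,0.01,0],[0,0.01,0],[0,0,0],[0,0,0]])

```text
clock: 13.15
position: [0.4752, -0.2136, 0.1222]
ee_rot: [2.387, 1.96, -0.097]
force: [-11.8, 4.8, 21.9]
width: 0.129
gripper_force: 20.0
```

```bash
python3 st.py
```

```text
{'clock': 13.15, 'position': [0.4752, -0.2136, 0.1222], 'force': [-11.7939, 4.771, 21.9057], 'ft_torque': [0.6701, 2.4415, -0.1435], 'width': 0.1294, 'gripper_force': 20.0121} force in tool [  0.6  -12.5  -22.03]
```

The floor is reached, as the z force rises. I'll undo the last press, ease the bar toward the lip, then release.

Emit:
carry_out(claw=[0.8,0.8,0.8,0.8,0.8,0.8], delta_pos=[[0.03,0,-0.1],[0.03,0,-0.1],[0,-0.08,0],[0,-0.08,0],[0,0,0],[0,0,0]], angular=[[0,-0.012,0],[0,-0.012,0],[0,0,0],[0,0,0],[0,0,0],[0,0,0]])

```text
clock: 13.75
position: [0.4739, -0.2137, 0.1227]
ee_rot: [2.376, 1.949, -0.124]
force: [-2.6, -1.4, 2.7]
width: 0.129
gripper_force: 20.0
```

```bash
python3 st.py
```

```text
{'clock': 13.75, 'position': [0.4739, -0.2137, 0.1227], 'force': [-2.6063, -1.3511, 2.6549], 'ft_torque': [0.0458, 0.6593, -0.1058], 'width': 0.1292, 'gripper_force': 20.0008} force in tool [-2.1  -2.29 -2.45]
```

Emit:
carry_out(claw=[1.6,2.2,3,3,3,3], delta_pos=[[0,0,0],[0,0,0],[0,0,0],[0,0,0],[0,0,0],[0,0,0]], angular=[[0,0,0],[0,0,0],[0,0,0],[0,0,0],[0,0,0],[0,0,0]])

```text
clock: 14.35
position: [0.4738, -0.2139, 0.1227]
ee_rot: [2.376, 1.949, -0.123]
force: [0.6, -0.6, 0.7]
width: 0.327
gripper_force: 0.0
```

```bash
python3 st.py i
```

```text
{'clock': 14.35, 'position': [0.4738, -0.2139, 0.1227], 'force': [0.6286, -0.6061, 0.6781], 'ft_torque': [0.1301, -0.0955, -0.0083], 'width': 0.3273, 'gripper_force': 0.0} force in tool [-0.54  0.74 -0.63]
```

View pics/i.png

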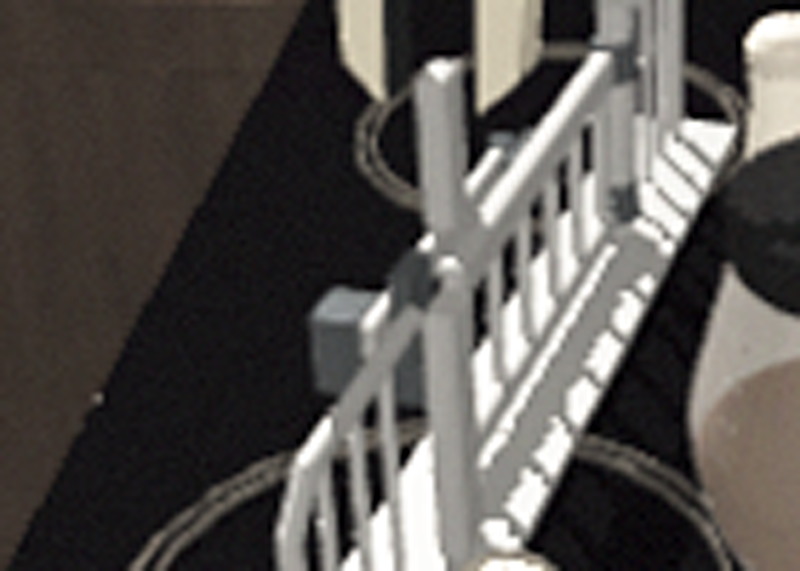

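Released. The bar end, at (372,330), is held in the notch behind the lip and the gate stays shut. I'll draw back up a little, then toward the robot.

Emit:
carry_out(claw=[3,3,3,3,3,3,3,3], delta_pos=[[0,0,-2],[0,0,-2],[0,0,-2],[0,-3,0],[0,-4,0],[0,-4,0],[0,0,0],[0,0,0]], angular=[[0,0,0],[0,0,0],[0,0,0],[0,0,0],[0,0,0],[0,0,0],[0,0,0],[0,0,0]])

```text
clock: 15.2
position: [0.3669, -0.1865, 0.1828]
ee_rot: [2.375, 1.947, -0.123]
force: [0.8, -0.3, 0.7]
width: 0.325
gripper_force: 0.0
```

```bash
python3 st.py j
```

```text
{'clock': 15.2, 'position': [0.3669, -0.1865, 0.1828], 'force': [0.8231, -0.3183, 0.722], 'ft_torque': [0.1194, -0.1107, 0.0029], 'width': 0.3254, 'gripper_force': 0.0} force in tool [-0.23  0.87 -0.7 ]
```

View pics/j.png

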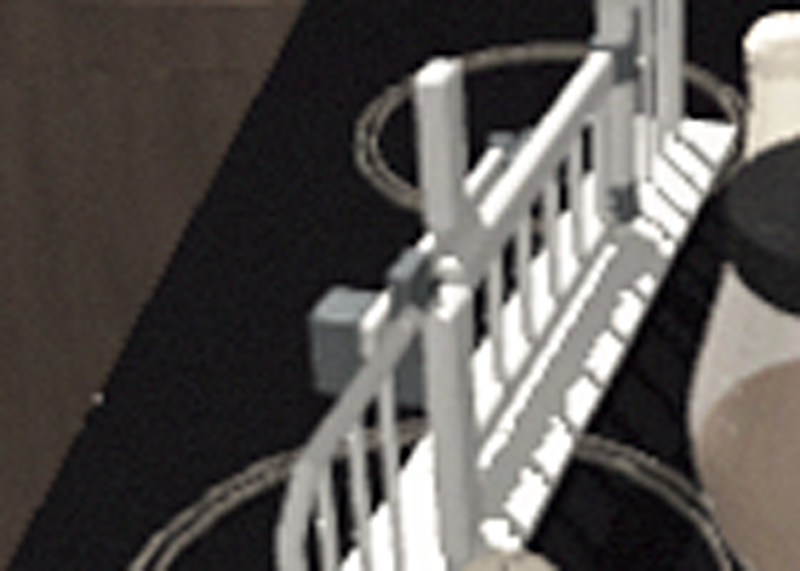

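The gate is shut, the bar (372,325) sits in the notch, and the arm is clear.

```bash
python3 -c "
from cell import arm
print(arm.sign_off())"
```

```text
the job is handed in; nothing more can be done
None
```

The gate is shut and latched: the bar lies on the notch floor behind the keeper's front lip, the gate stayed shut after I let go, and I handed the job in with the arm clear at about 15 s.

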